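Finish packing the glaze crate

ROBOT

A 6-joint arm with a two-finger parallel gripper is mounted at the origin on the work surface. World frame = base frame: x ahead of the robot, y to its left, z up, the work surface at z = 0. Lengths are in m, angles in rad, forces in N, time in s.
With the tool pointing down it reaches from about 0.35 to 0.975 m from the base axis. Payload 4.9 kg.
Tool frame: the origin (TCP) lies at the very end of the fingers, on their centre line; the grasp point (between the pads) lies 19 mm behind it; x points along the fingers, y is the direction in which the jaws open and shut, and the axes are right-handed (so a half turn about x gives the same grasp; the last joint's range is limited). The gripper opens to 85 mm and grips with 20 to 120 N. Pads are 22 mm wide; open, the fingers measure 114 mm over their backs; the gripper's body (76 mm by 85 mm) begins 54 mm behind the grasp point. The pads swing forward as they close: fully open they stand 13 mm farther back than shut.
Start: joints at [1.069, 0.053, 1.613, -0, 1.476, -0.119], TCP at [0.233, 0.58, 0.231] pointing down, gripper open.
Joint ranges: [-3.01, 3.01], [-1.01, 2.22], [0.06, 2.58], [-1.02, 4.17], [0.09, 2.62], [-3.14, 3.14]. Speed limits (rad/s): [2.57, 2.57, 3.14, 3.14, 3.14, 3.14].

INTERFACE

Orientations are given as a unit quaternion [w, x, y, z].
In Python, from plant import manip gives the robot as it stands.
- The arm moves only by the tool play_rows, never from a script. Its argument "plan" is a list of rows, each a list of 5 numbers: the shift along the tool's x, y, z in mm, then the turn about the tool's x in rad, then the closure, from -1 (fully open) to 1 (shut). A call has 1 to 8 rows; each row is the pose to reach, as a shift and turn from the pose commanded when the call began, along the tool's axes at that moment; what a row does not reach only later rows make up. A row lasts 1/8 s, in which the tool goes at most 62.5 mm and 10.7 degrees, less where a joint would pass 70% of its speed; a pose out of reach is approached as far as the arm can. A call with a gripper value outside its range is refused whole. The fingers move at their own pace and stop on an object; the grip force is fixed at half the most. Time passes only in rows, so rows that repeat a pose let the fingers close. It gives the time, the measured TCP pose, the force and the opening at its end, in the units of the state.
- manip.state(): the state, without advancing time (a new reading comes with each control period).
- manip.grab_frame(name): name is "side" or "top"; returns a dict with "img" (480x640x3 uint8, red, green, blue), "range_z" (480x640 float32, m along the optical axis (not along the pixel's ray), 0 where there is no reading), "fx", "fy", "cx", "cy" (pixels), "k1" (the pictures are not rectified: a ray, as slopes to the right and down, at radius r is drawn at 1 + k1 r^2 times it, then the intrinsics apply), "origin" and "rotation" of the camera in the world. Camera axes: x right, y up, looking along -z (the intrinsics and any distortion apply to the point x, -y, -z); pixel columns grow to the right and rows downward; lengths in m; the calibration is good to about 2 mm. A picture is of the moment at which its call begins.
- manip.job_done(): hands the job in, once; it reports no verdict.
The state is a dict: "time": time; "joint_pos": joint angles; "joint_vel": joint speeds; "joint_efforts": joint torques, N m; "tool_pos": TCP position; "tool_rot": TCP orientation; "contact_force": force on the tool from outside, world axes, zero at the start; "ft_torque": the same for the moment, N m; "gripper_width": opening from 0.0 (shut) to 1.0 (fully open).
Only numpy, scipy, OpenCV 4.12 (cv2) and the standard library are available. Lean on these libraries where they do the work, as an engineer would, in place of code of your own. Each camera call takes 0.05 s, during which the arm holds its last target. There are 200 camera calls.

TASK

Finish packing the small open wooden crate: the square kiln prop that lies on the work board and the glaze jar that stands on the same board go in with the jar that is already there, all three upright in one row on the crate's floor. First stand the kiln prop on its end on the board or the bench and let go of it, then take it again to put it in. They are breakable, so do not drop them or knock them over, and leave the small bowl, the wooden stick and the batten that lie around them where they are.

Things in the scene. Friction and masses are not known exactly. Their poses are not given: they have to be found in the camera images.
- crate: Open wooden crate, fixed to the bench. Outside 88 (its x) x 206 (its y) x 70 mm high; walls and floor 8 mm thick; inside 72 x 190 mm, 62 mm deep. Origin: centre of its underside; z up. The three items stand in a row along its y axis and reach 48 to 58 mm above its rim.
- prop: Kiln prop: square post of buff fired clay with a square hole right through it lengthwise, 120 mm long, 50 x 50 mm in section, about 0.4 kg. Origin: its centre; its x axis runs along its length. At the start it lies on the board (x axis level).
- jar: Glaze jar to be packed: plain cylinder of grey-green with a flat teal lid, 62 mm diameter, 110 mm tall (the lid is the top 22 mm), about 0.4 kg, standing on the board. Origin: centre of its underside; z up.
- packed_jar: An identical jar that already stands in the crate, near the end of it on the side of the crate's +y. Origin: centre of its underside; z up. It may be nudged but must stay in the crate, upright.
- board: Flat wooden work board fixed to the bench, 300 (x) x 340 (y) x 12 mm thick. Origin: centre of its underside. The prop, the jar, the small bowl and the rib are on it. Other studio equipment stands along the bench's sides (over 0.5 m left and right of the robot) and back.
- bowl: Bystander: small white bowl on the board near the edge on its +x side, 76 mm diameter, 40 mm high. Origin: centre of its underside.
- rib: Bystander: flat wooden modelling stick on the board near the edge on its -x side, 18 x 130 x 10 mm, lying along y. Origin: centre of its underside.
- batten: Bystander: wooden batten on the bench on the +x side of the crate, 30 x 200 x 12 mm, lying along y. Origin: centre of its underside.

How it is judged:
By the outcome, as a careful person would: the job done as asked, in the order asked, and still so for the second after the job is handed in, with the robot touching nothing.
It also fails if it takes over 64 s, if anything falls off the work surface, if the arm or the gripper's body presses on something with over 40 N, if the wrist force passes 120 N, or if a joint passes its speed limit or range.

## Working session

There is one attempt and no reset: what is moved stays moved. The work goes in short steps, Python scripts to look and compute and a tool call to move; the robot and the scene stay as the last step left them, time stands still between calls to the robot, and variables do not carry over. Pictures are saved under pics/ and viewed, about 8 in all and at most 12, crops included, and the job is handed in when it is done.

Besides the shell and the picture viewer there is one more tool, called after "Request:" as name(argument=value, ...), one argument or row to a line, values as JSON. play_rows: Moves the arm, as the interface text tells. Its arguments: {"type":"object","properties":{"plan":{"type":"array"}},"required":["plan"]}

```bash
mkdir -p pics; ls
cat > h.py <<'E'
import numpy as np, cv2
from plant import manip
def grab(n,save=None):
    f=manip.grab_frame(n)
    if save: cv2.imwrite(f'pics/{save}.png',f['img'][:,:,::-1])
    return f
def cloud(f):
    K=np.array([[f['fx'],0,f['cx']],[0,f['fy'],f['cy']],[0,0,1.]])
    v,u=np.mgrid[0:480,0:640]
    p=cv2.undistortPoints(np.stack([u,v],-1).reshape(-1,1,2).astype(np.float64),K,np.array([f['k1'],0,0,0.])).reshape(480,640,2)
    z=f['range_z']
    c=np.stack([p[...,0]*z,-p[...,1]*z,-z],-1)
    P=c@np.array(f['rotation']).T+np.array(f['origin'])
    P[z<=0]=np.nan
    return P
E
python3 - <<'E'
from h import *
for n in('side','top'):
    f=grab(n,n+'1'); P=cloud(f); np.save(n+'1.npy',P); print(n,f['origin'],np.array(f['rotation']).round(3).tolist(),f['fx'],f['k1'],np.isnan(P[...,0]).mean())
s=manip.state();print(s)
E
```

```text
picsTraceback (most recent call last):
  File "<stdin>", line 3, in <module>
  File "h.py", line 13, in cloud
    P=c@np.array(f['rotation']).T+np.array(f['origin'])
      ~^~~~~~~~~~~~~~~~~~~~~~~~~~
ValueError: matmul: Input operand 1 has a mismatch in its core dimension 0, with gufunc signature (n?,k),(k,m?)->(n?,m?) (size 4 is different from 3)
```

Rotation is a quaternion.

```bash
sed -i "s/np.array(f\['rotation'\]).T/R(f['rotation']).T/" h.py
cat >> h.py <<'E'
from scipy.spatial.transform import Rotation
def R(q): return Rotation.from_quat(np.roll(q,-1)).as_matrix()
E
python3 - <<'E'
from h import *
for n in('side','top'):
    f=grab(n,n+'1'); P=cloud(f); np.save(n+'1.npy',P); print(n,f['origin'],R(f['rotation']).round(3).tolist(),f['fx'],f['k1'],np.isnan(P[...,0]).mean())
s=manip.state();print(s)
E
```

```text
side [-0.08708458 -0.68006901  0.64559843] [[0.739, 0.372, -0.562], [-0.673, 0.391, -0.627], [-0.013, 0.842, 0.54]] 497.9757905116714 -0.006547133877815634 0.003981119791666667
top [0.37729256 0.02674242 1.21861252] [[0.001, 0.991, -0.131], [-1.0, 0.003, 0.021], [0.021, 0.131, 0.991]] 531.1042667621414 0.031885131951974795 0.003912760416666667
{'time': 0.15, 'joint_pos': array([ 1.06901188e+00,  5.32535494e-02,  1.61396972e+00,  1.60905809e-05,
        1.47598091e+00, -1.18972109e-01]), 'joint_vel': array([-7.21711876e-04, -1.85012139e-03, -3.98486108e-03, -6.49247107e-05,
        1.07721900e-03, -5.85008224e-04]), 'joint_efforts': array([ 1.05914351e-03, -3.94242525e+01, -3.70721948e+01, -9.07920207e-05,
        4.70379004e-03, -1.77128840e-05]), 'tool_pos': array([0.23320499, 0.57934848, 0.23032076]), 'tool_rot': array([ 0.69401365,  0.13397938,  0.69437246, -0.13506099]), 'contact_force': array([ 0.62043746, -0.29699792,  0.09173121]), 'ft_torque': array([ 0.02063244, -0.02854716, -0.03658318]), 'gripper_width': 1.001591522700406}
```

View pics/top1.png

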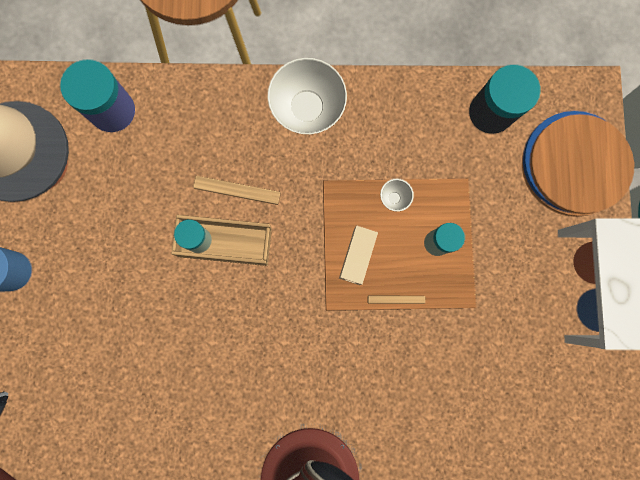

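View pics/side1.png

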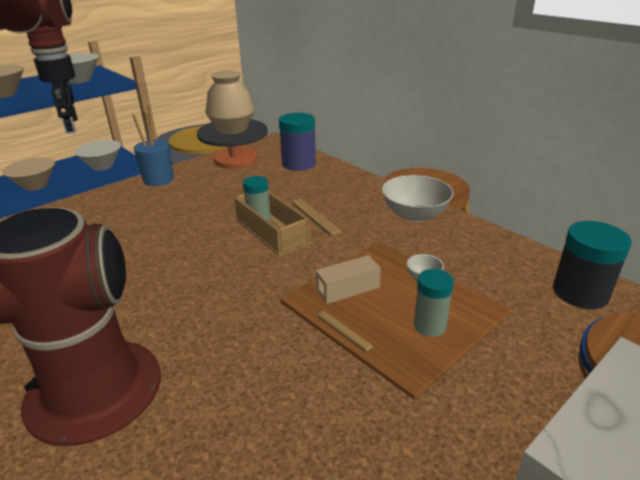

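Top view: crate about (222,240) with the packed jar at its left end; prop (359,254) tilted slightly; jar (449,237); bowl (397,195); rib (397,299). Now I'll measure using the depth cloud with height masks.

```bash
cat >> h.py <<'E'
def rect(P,box,zlo,zhi):
    u0,v0,u1,v1=box
    Q=P[v0:v1,u0:u1].reshape(-1,3); Q=Q[(Q[:,2]>zlo)&(Q[:,2]<zhi)]
    if len(Q)<5: return None
    c,s,a=cv2.minAreaRect((Q[:,:2]*1000).astype(np.float32))
    return np.round(c,1).tolist(),np.round(s,1).tolist(),round(a,1),'z',np.round(np.median(Q[:,2])*1000,1),len(Q)
E
python3 - <<'E'
from h import *
P=np.load('top1.npy')
for n,b,lo,hi in [('prop',(325,215,395,295),.05,.08),('jar',(415,210,475,265),.113,.14),('pj',(165,205,225,265),.108,.14),
 ('crate',(165,205,280,275),.06,.08),('cratein',(215,205,280,275),.0,.02),('board',(310,170,485,320),.006,.018),('bowl',(375,170,420,220),.03,.07),('rib',(360,288,430,310),.0175,.03),('batten',(185,170,290,207),.007,.03)]:
    print(n,rect(P,b,lo,hi))
E
```

```text
prop ([484.0, -107.8], [50.6, 120.5], 72.7, 'z', np.float64(62.0), 1268)
jar ([516.0, -290.5], [60.5, 60.2], 48.9, 'z', np.float64(122.0), 691)
pj ([520.4, 253.0], [59.4, 60.9], 0.6, 'z', np.float64(117.3), 696)
crate ([516.7, 193.9], [205.8, 88.4], 84.3, 'z', np.float64(68.9), 1009)
cratein ([523.7, 143.5], [160.9, 148.2], 0.5, 'z', np.float64(5.8), 2501)
board ([515.3, -204.3], [345.3, 404.3], 0.2, 'z', np.float64(12.1), 15463)
bowl ([619.2, -194.6], [73.4, 73.8], 59.7, 'z', np.float64(45.5), 465)
rib ([389.5, -189.4], [41.2, 143.0], 1.3, 'z', np.float64(22.2), 441)
batten ([638.0, 161.2], [79.0, 211.7], 4.6, 'z', np.float64(11.7), 1091)
```

```bash
cat >> h.py <<'E'
def go(p,yaw):
    """shift (mm) and turn (rad) from the present pose to TCP p (mm), jaw line at world yaw (deg)"""
    s=manip.state(); M=R(s['tool_rot']); p0=s['tool_pos']*1000
    d=M.T@(np.array(p)-p0)
    cur=np.degrees(np.arctan2(M[1,1],M[0,1]))
    t=-((yaw-cur+90)%180-90)   # tool x points down
    print('t',round(s['time'],2),'tcp',p0.round(1),'x-axis',M[:,0].round(3),'jaw',cur.round(1),'F',s['contact_force'].round(1),'w',round(s['gripper_width'],3),'j6',round(s['joint_pos'][5],2))
    print('  shift',d.round(1),'turn',round(np.radians(t),3))
E
python3 -c "
from h import *
go([524,-120.5,200],72.7)"
```

```text
t 0.15 tcp [233.2 579.3 230.3] x-axis [-0.001 -0.001 -1.   ] jaw 68.1 F [ 0.6 -0.3  0.1] w 1.002 j6 -0.12
  shift [  31.1 -540.5  531.2] turn -0.081
```

Request:
play_rows(
  plan=[
    [15,-540,531,-0.08,-1],
    [15,-540,531,-0.08,-1],
    [15,-540,531,-0.08,-1],
    [15,-540,531,-0.08,-1],
    [15,-540,531,-0.08,-1],
    [15,-540,531,-0.08,-1],
    [15,-540,531,-0.08,-1],
    [15,-540,531,-0.08,-1],
  ],
)

```text
time: 1.15
tool_pos: [0.4257, 0.1163, 0.2213]
tool_rot: [0.699, 0.107, 0.699, -0.107]
contact_force: [1.0, 0.1, -1.5]
gripper_width: 1.001
```

```bash
python3 -c "
from h import *
go([524,-120.5,150],72.7)"
```

```text
t 1.15 tcp [425.7 116.3 221.3] x-axis [ 0.001  0.    -1.   ] jaw 72.7 F [ 1.   0.1 -1.5] w 1.001 j6 -1.17
  shift [  71.4 -196.7  164.4] turn -0.001
```

Request:
play_rows(
  plan=[
    [70,-196,164,0,-1],
    [70,-196,164,0,-1],
    [70,-196,164,0,-1],
    [70,-196,164,0,-1],
    [70,-196,164,0,-1],
    [70,-196,164,0,-1],
    [70,-196,164,0,-1],
  ],
)

```text
time: 2.02
tool_pos: [0.5234, -0.1166, 0.1518]
tool_rot: [0.699, 0.106, 0.699, -0.106]
contact_force: [-0.3, 1.3, 0.4]
gripper_width: 1.002
```

```bash
python3 -c "
from h import *
go([524,-120.5,17],72.7)
P=cloud(grab('side','side2'))"
```

```text
t 2.02 tcp [ 523.4 -116.6  151.8] x-axis [ 0.  0. -1.] jaw 72.7 F [-0.3  1.3  0.4] w 1.002 j6 -1.63
  shift [134.8  -3.6   1.7] turn 0.0
```

View pics/side2.png

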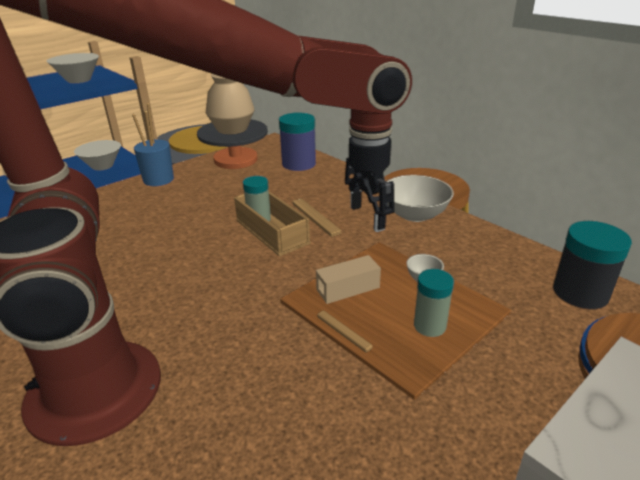

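The gripper (tips about (378,225)) hangs above the far end of the prop (348,280); all else is undisturbed. Descend and grip.

Request:
play_rows(
  plan=[
    [60,-3,2,0,-1],
    [110,-3,2,0,-1],
    [134,-3,2,0,-1],
    [134,-3,2,0,-1],
    [134,-3,2,0,1],
    [134,-3,2,0,1],
    [134,-3,2,0,1],
    [134,-3,2,0,1],
  ],
)

```text
time: 3.08
tool_pos: [0.5265, -0.1217, 0.0199]
tool_rot: [0.7, 0.107, 0.698, -0.107]
contact_force: [-0.7, 1.8, 6.4]
gripper_width: 0.577
```

Request:
play_rows(
  plan=[
    [0,0,0,0,1],
    [0,0,0,0,1],
    [0,0,0,0,1],
    [-10,0,0,0,1],
    [-20,0,0,0,1],
    [-30,0,0,0,1],
    [-40,0,0,0,1],
    [-40,0,0,0,1],
  ],
)

```text
time: 4.08
tool_pos: [0.5254, -0.1216, 0.0587]
tool_rot: [0.7, 0.106, 0.698, -0.107]
contact_force: [0.7, 0.1, -4.5]
gripper_width: 0.576
```

```bash
python3 -c "
from h import *
go([524,-120.5,17],72.7)
P=cloud(grab('side','side3'));i=cv2.imread('pics/side3.png')[170:350,260:500];cv2.imwrite('pics/c3.png',cv2.resize(i,None,fx=3,fy=3))"
```

```text
t 4.08 tcp [ 525.4 -121.6   58.7] x-axis [ 0.002 -0.001 -1.   ] jaw 72.7 F [ 0.7  0.1 -4.5] w 0.576 j6 -1.63
  shift [41.7  0.7 -1.8] turn -0.001
```

View pics/c3.png

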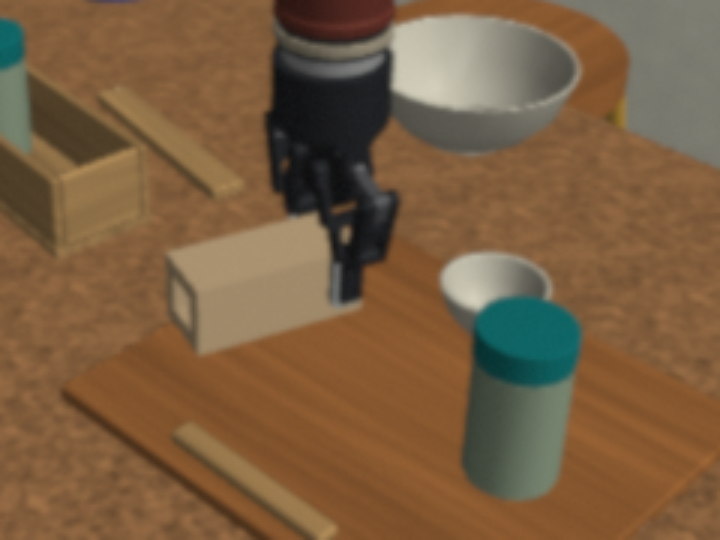

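The prop hangs from the grip at its far end and looks near level. I'll measure the tilt.

```bash
cat >> h.py <<'E'
def tilt(P,c,dirn,r=0.1,half=0.012):
    """height profile of the top along horizontal direction dirn through c"""
    d=np.array(dirn)/np.linalg.norm(dirn); n=np.array([-d[1],d[0]])
    Q=P.reshape(-1,3); Q=Q[~np.isnan(Q[:,0])]; q=Q[:,:2]-np.array(c)
    a=q@d; b=q@n; m=(abs(b)<half)&(abs(a)<r)
    for lo in np.arange(-r,r,.01):
        k=m&(a>=lo)&(a<lo+.01)
        if k.any(): print(int(round(lo*1000)),'zmax',(Q[k,2].max()*1000).round(1),'zmed',(np.median(Q[k,2])*1000).round(1),end=' | ')
    print()
E
python3 -c "
from h import *
P=cloud(grab('top'))
tilt(P,[.484,-.108],[.955,-.297])
print(manip.state()['ft_torque'])"
```

```text
-100 zmax 459.6 zmed 452.8 | -90 zmax 451.3 zmed 445.0 | -80 zmax 446.0 zmed 438.0 | -70 zmax 435.6 zmed 429.5 | -60 zmax 429.2 zmed 425.0 | -50 zmax 424.1 zmed 418.9 | 0 zmax 360.3 zmed 267.0 | 10 zmax 370.4 zmed 360.9 | 20 zmax 377.3 zmed 371.8 | 30 zmax 380.4 zmed 375.7 | 40 zmax 381.2 zmed 376.7 | 50 zmax 379.6 zmed 374.6 | 60 zmax 374.4 zmed 370.1 | 70 zmax 367.3 zmed 361.5 | 80 zmax 350.6 zmed 349.5 | 
[-0.05206646 -0.17253933 -0.06993223]
```

```bash
cat > m.py <<'E'
from h import *
import sys
P=cloud(grab('side'))
tilt(P,[.484,-.108],[.955,-.297])
E
python3 m.py
```

```text
-100 zmax 457.0 zmed 11.5 | -90 zmax 448.5 zmed 11.7 | -80 zmax 440.0 zmed 11.3 | -70 zmax 432.6 zmed 59.6 | -60 zmax 427.5 zmed 68.4 | -50 zmax 420.3 zmed 96.9 | -40 zmax 101.2 zmed 12.2 | -30 zmax 100.0 zmed 97.0 | -20 zmax 100.0 zmed 12.5 | -10 zmax 100.5 zmed 96.2 | 0 zmax 293.5 zmed 217.1 | 10 zmax 285.0 zmed 99.8 | 20 zmax 164.9 zmed 98.4 | 30 zmax 168.2 zmed 98.8 | 40 zmax 375.9 zmed 12.4 | 50 zmax 374.5 zmed 11.9 | 60 zmax 371.5 zmed 10.9 | 70 zmax 229.2 zmed 11.1 | 80 zmax 12.8 zmed 10.8 | 90 zmax 13.2 zmed 11.1 |
```

The grip's torsional friction holds the prop level. I'll lower it to about 10 mm above the board and ease the closure step by step, to see if it then pivots in the pads.

Request:
play_rows(
  plan=[
    [15,0,0,0,1],
    [28,0,0,0,1],
    [28,0,0,0,0.3],
    [28,0,0,0,0.3],
    [28,0,0,0,0.1],
    [28,0,0,0,0.1],
  ],
)

```text
time: 4.97
tool_pos: [0.525, -0.1214, 0.03]
tool_rot: [0.699, 0.107, 0.699, -0.107]
contact_force: [-0.7, 0.1, -4.1]
gripper_width: 0.579
```

```bash
cat > m.py <<'E'
from h import *
s=manip.state();print(s['tool_pos'],s['contact_force'].round(2),s['ft_torque'].round(3),s['gripper_width'])
P=cloud(grab('side'))
d=np.array([.955,-.297]);n=np.array([.297,.955]);g=s['tool_pos'][:2]
Q=P[170:350,260:450].reshape(-1,3);q=Q[:,:2]-g;a=q@d;b=q@n
z=Q[:,2]
m=(abs(b)<.02)&(a>-.11)&(a<-.035)&(z>.02)&(z<.2)
# top ridge: max z per bin
A=[];Z=[]
for lo in np.arange(-.11,-.035,.005):
    k=m&(a>=lo)&(a<lo+.005)
    if k.sum()>2: A.append(a[k].mean());Z.append(np.percentile(z[k],90))
print('a',(np.array(A)*1000).round(),'z',(np.array(Z)*1000).round(1))
print('slope deg',np.degrees(np.arctan(np.polyfit(A,Z,1)[0])).round(1))
E
python3 m.py
```

```text
[ 0.52496568 -0.12141465  0.02998104] [-0.68  0.09 -4.07] [-0.099 -0.155  0.013] 0.5793265950310508
a [-103.  -98.  -93.  -87.  -83.  -77.  -72.  -68.  -63.  -57.  -52.  -47.
  -42.  -36.] z [ 70.3  71.9  72.   71.9  72.2  71.7  72.   72.1  72.1  72.2  72.2  72.2
  72.2 193.3]
slope deg 35.6
```

Request:
play_rows(
  plan=[
    [0,0,0,0,0.0],
    [0,0,0,0,0.0],
    [0,0,0,0,-0.05],
    [0,0,0,0,-0.05],
  ],
)

```text
time: 5.52
tool_pos: [0.5246, -0.1213, 0.0294]
tool_rot: [0.699, 0.107, 0.699, -0.107]
contact_force: [-0.7, 0.2, -4.0]
gripper_width: 0.577
```

Request:
play_rows(
  plan=[
    [0,0,0,0,-0.09],
    [0,0,0,0,-0.09],
    [0,0,0,0,-0.09],
  ],
)

```text
time: 5.9
tool_pos: [0.5245, -0.1212, 0.0294]
tool_rot: [0.699, 0.107, 0.699, -0.107]
contact_force: [-0.5, -0.6, -3.0]
gripper_width: 0.574
```

```bash
python3 m.py
```

```text
[ 0.52453896 -0.12124651  0.02940162] [-0.51 -0.63 -3.  ] [-0.069 -0.158  0.035] 0.5737775528117901
a [-103.  -98.  -93.  -88.  -83.  -78.  -73.  -68.  -63.  -58.  -53.  -48.
  -42.  -36.] z [ 70.3  71.7  71.7  71.8  72.1  71.9  71.5  71.3  71.6  71.7  72.5  72.4
  71.4 194.1]
slope deg 35.7
```

Request:
play_rows(
  plan=[
    [0,0,0,0,-0.12],
    [0,0,0,0,-0.12],
    [0,0,0,0,-0.12],
  ],
)

```text
time: 6.32
tool_pos: [0.5245, -0.1213, 0.0294]
tool_rot: [0.699, 0.107, 0.699, -0.107]
contact_force: [-0.3, 0.6, -4.1]
gripper_width: 0.575
```

Request:
play_rows(
  plan=[
    [0,0,0,0,-0.14],
    [0,0,0,0,-0.14],
    [0,0,0,0,-0.14],
  ],
)

```text
time: 6.7
tool_pos: [0.5246, -0.1213, 0.0294]
tool_rot: [0.699, 0.107, 0.699, -0.107]
contact_force: [0.1, -1.1, -4.2]
gripper_width: 0.582
```

```bash
python3 m.py
```

```text
[ 0.52455409 -0.12128298  0.02942394] [ 0.07 -1.05 -4.22] [-0.051 -0.137  0.014] 0.5824399442908356
a [-103.  -98.  -92.  -87.  -83.  -78.  -73.  -68.  -63.  -58.  -52.  -48.
  -43.  -36.] z [ 70.4  71.6  71.4  71.9  71.7  71.3  72.3  71.5  71.3  71.3  71.3  71.8
  71.3 195.3]
slope deg 36.0
```

Request:
play_rows(
  plan=[
    [0,0,0,0,-0.155],
    [0,0,0,0,-0.155],
    [0,0,0,0,-0.155],
  ],
)

```text
time: 7.12
tool_pos: [0.5246, -0.1212, 0.0294]
tool_rot: [0.699, 0.107, 0.699, -0.107]
contact_force: [0.8, 0.4, -3.6]
gripper_width: 0.58
```

Request:
play_rows(
  plan=[
    [0,0,0,0,-0.17],
    [0,0,0,0,-0.17],
    [0,0,0,0,-0.17],
  ],
)

```text
time: 7.5
tool_pos: [0.5246, -0.1213, 0.0295]
tool_rot: [0.699, 0.107, 0.699, -0.107]
contact_force: [-0.5, -0.1, -2.5]
gripper_width: 0.582
```

```bash
python3 m.py
```

```text
[ 0.52458002 -0.12126718  0.02954397] [-0.5  -0.11 -2.46] [0.08  0.094 0.004] 0.5824497914569327
a [-103.  -98.  -93.  -87.  -82.  -78.  -72.  -68.  -62.  -58.  -53.  -47.
  -42.  -36.] z [ 61.2  62.   62.5  63.   63.4  64.5  64.5  65.5  65.5  65.9  66.   66.8
  66.9 193.8]
slope deg 39.5
```

At closure −0.17 the prop pivots and its near end rests on the board (6° droop). I'll raise slowly at that closure.

Request:
play_rows(
  plan=[
    [-4,0,0,0,-0.17],
    [-8,0,0,0,-0.17],
    [-12,0,0,0,-0.17],
    [-16,0,0,0,-0.17],
    [-20,0,0,0,-0.17],
    [-20,0,0,0,-0.17],
  ],
)

```text
time: 8.3
tool_pos: [0.5251, -0.1215, 0.0501]
tool_rot: [0.7, 0.107, 0.699, -0.107]
contact_force: [1.1, -0.7, -2.7]
gripper_width: 0.587
```

```bash
python3 m.py
```

```text
[ 0.52508292 -0.121452    0.05007587] [ 1.08 -0.72 -2.69] [-0.046 -0.044  0.066] 0.5871449719007191
a [-102.  -98.  -93.  -88.  -83.  -78.  -73.  -68.  -63.  -58.  -53.  -47.
  -43.  -37.] z [ 60.4  62.   63.8  64.8  65.9  67.4  68.8  69.6  71.5  72.9  74.   74.9
  76.6 196.1]
slope deg 43.5
```

It's at ~14° with a little sliding in the pads. I'll grip slightly tighter and follow the arc about the resting edge (up and back along tool −z).

Request:
play_rows(
  plan=[
    [0,0,0,0,-0.16],
    [-5,0,-3,0,-0.16],
    [-10,0,-6,0,-0.16],
    [-14,0,-10,0,-0.16],
    [-18,0,-14,0,-0.16],
    [-22,0,-18,0,-0.16],
    [-22,0,-18,0,-0.16],
  ],
)

```text
time: 9.22
tool_pos: [0.5074, -0.1159, 0.0718]
tool_rot: [0.699, 0.107, 0.699, -0.107]
contact_force: [1.0, 0.1, -4.2]
gripper_width: 0.583
```

```bash
python3 m.py; python3 -c "
from h import *
grab('side','s4');i=cv2.imread('pics/s4.png')[170:350,260:500];cv2.imwrite('pics/c4.png',cv2.resize(i,None,fx=3,fy=3))"
```

```text
[ 0.50735033 -0.1158785   0.07184508] [ 1.03  0.13 -4.22] [-0.027 -0.166 -0.024] 0.5828897992058468
a [-103.  -97.  -93.  -88.  -83.  -78.  -73.  -68.  -63.  -57.  -53.  -48.
  -43.  -38.] z [82.7 83.5 85.1 86.7 88.1 89.  90.5 91.3 92.9 94.8 95.3 97.  98.8 99.6]
slope deg 14.8
```

View pics/c4.png

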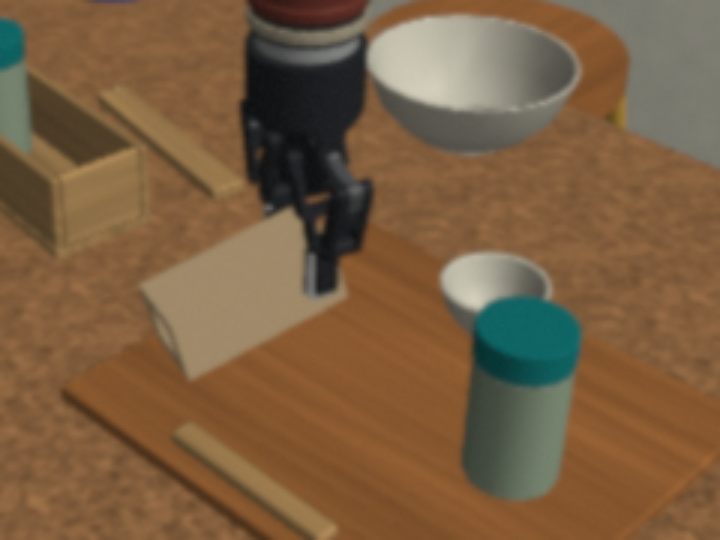

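The prop hangs at about 15°, held in the air. I'll ease slightly so it droops.

Request:
play_rows(
  plan=[
    [0,0,0,0,-0.165],
    [0,0,0,0,-0.165],
    [0,0,0,0,-0.165],
  ],
)

```text
time: 9.7
tool_pos: [0.5074, -0.1159, 0.0713]
tool_rot: [0.699, 0.107, 0.699, -0.107]
contact_force: [0.9, -0.4, -3.9]
gripper_width: 0.585
```

```bash
python3 m.py
```

```text
[ 0.50737311 -0.11591641  0.07132452] [ 0.9  -0.38 -3.89] [-0.082 -0.176  0.007] 0.584531889582241
a [-103.  -97.  -93.  -87.  -82.  -77.  -73.  -67.  -62.  -57.  -52.  -47.
  -42.  -38.] z [81.3 83.3 84.1 86.  87.3 88.6 89.9 91.5 92.8 93.7 95.  96.8 98.1 99.1]
slope deg 15.1
```

Request:
play_rows(
  plan=[
    [0,0,0,0,-0.17],
    [0,0,0,0,-0.17],
    [0,0,0,0,-0.16],
  ],
)

```text
time: 10.12
tool_pos: [0.5074, -0.1159, 0.0716]
tool_rot: [0.699, 0.107, 0.699, -0.107]
contact_force: [-0.9, -0.5, -2.5]
gripper_width: 0.584
```

```bash
python3 m.py
```

```text
[ 0.50740867 -0.11588136  0.07157343] [-0.86 -0.54 -2.47] [0.066 0.108 0.054] 0.5835584618823658
a [-97. -93. -87. -82. -78. -73. -68. -63. -58. -52. -47. -43. -38.] z [58.1 61.  63.  65.8 67.7 70.3 72.5 74.9 77.8 79.9 82.9 84.7 86.9]
slope deg 25.8
```

Now 26° with the end on the board. I'll follow the arc about that edge (mostly back, a little up) so the board carries the weight while it rotates.

Request:
play_rows(
  plan=[
    [0,0,0,0,-0.17],
    [-4,0,-5,0,-0.17],
    [-8,0,-10,0,-0.17],
    [-12,0,-15,0,-0.17],
    [-14,0,-19,0,-0.17],
    [-16,0,-23,0,-0.17],
    [-16,0,-23,0,-0.16],
  ],
)

```text
time: 11.05
tool_pos: [0.4856, -0.1091, 0.0881]
tool_rot: [0.699, 0.107, 0.699, -0.107]
contact_force: [1.2, 0.4, 2.3]
gripper_width: 0.584
```

```bash
python3 m.py;  python3 -c "
from h import *
grab('side','s5');i=cv2.imread('pics/s5.png')[170:350,260:500];cv2.imwrite('pics/c5.png',cv2.resize(i,None,fx=3,fy=3))"
```

```text
[ 0.4856485  -0.10908552  0.08814597] [1.22 0.44 2.32] [ 0.038 -0.037 -0.017] 0.5841662141908905
a [-86. -82. -77. -72. -67. -62. -57. -53. -48. -42. -37.] z [51.6 54.7 59.2 63.  66.6 70.9 75.  79.2 83.1 87.5 91.5]
slope deg 39.3
```

View pics/c5.png

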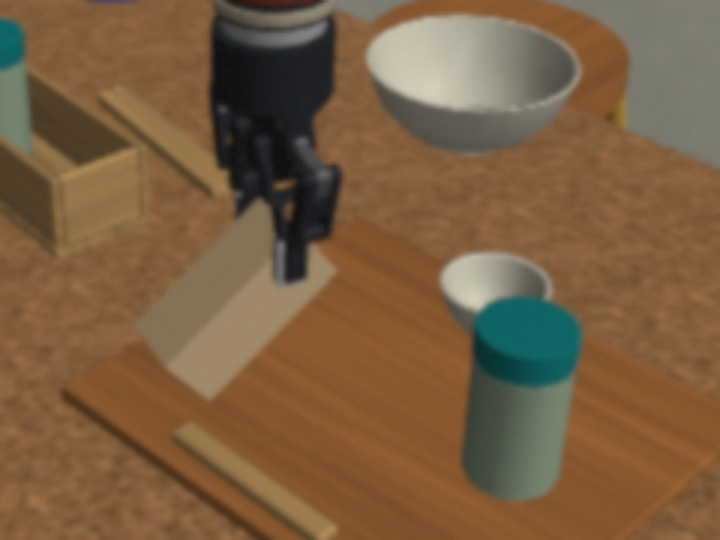

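39° now, edge on the board, pads still well on the prop. Continue along the arc.

Request:
play_rows(
  plan=[
    [-3,0,-5,0,-0.17],
    [-6,0,-10,0,-0.17],
    [-8,0,-15,0,-0.17],
    [-10,0,-21,0,-0.17],
    [-11,0,-27,0,-0.17],
    [-11,0,-27,0,-0.16],
  ],
)

```text
time: 11.9
tool_pos: [0.4593, -0.1009, 0.0987]
tool_rot: [0.699, 0.107, 0.699, -0.107]
contact_force: [0.1, 0.6, 2.3]
gripper_width: 0.585
```

```bash
python3 m.py;  python3 -c "
from h import *
grab('side','s6');i=cv2.imread('pics/s6.png')[170:350,260:500];cv2.imwrite('pics/c6.png',cv2.resize(i,None,fx=3,fy=3))"
```

```text
[ 0.45927435 -0.1008869   0.09865228] [0.1  0.61 2.32] [ 0.083  0.092 -0.01 ] 0.585000455201091
a [-66. -63. -57. -52. -47. -42. -37.] z [43.8 50.5 56.3 62.7 70.  76.7 82.7]
slope deg 53.2
```

View pics/c6.png

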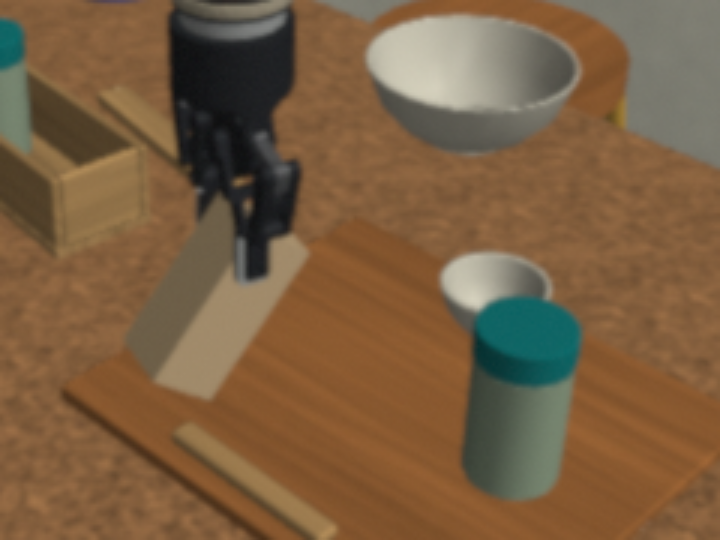

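53°, going smoothly. Next 16° of the arc.

Request:
play_rows(
  plan=[
    [-1,0,-6,0,-0.17],
    [-2,0,-12,0,-0.17],
    [-3,0,-18,0,-0.17],
    [-3,0,-24,0,-0.17],
    [-3,0,-30,0,-0.17],
    [-3,0,-30,0,-0.16],
  ],
)

```text
time: 12.75
tool_pos: [0.4303, -0.0918, 0.1013]
tool_rot: [0.699, 0.107, 0.699, -0.107]
contact_force: [-1.0, -0.2, 1.5]
gripper_width: 0.585
```

```bash
python3 m.py
```

```text
[ 0.4303353  -0.09182181  0.1013229 ] [-1.01 -0.21  1.52] [ 0.121  0.279 -0.045] 0.5853083512937844
a [-41. -37.] z [36.8 48.1]
slope deg 70.0
```

Request:
play_rows(
  plan=[
    [0,0,-6,0,-0.17],
    [1,0,-12,0,-0.17],
    [2,0,-18,0,-0.17],
    [4,0,-24,0,-0.17],
    [6,0,-30,0,-0.17],
    [8,0,-35,0,-0.17],
    [8,0,-38,0,-0.17],
    [8,0,-38,0,-0.17],
  ],
)

```text
time: 13.8
tool_pos: [0.3939, -0.0804, 0.0925]
tool_rot: [0.698, 0.107, 0.7, -0.107]
contact_force: [0.4, -0.5, -2.2]
gripper_width: 0.587
```

```bash
python3 m.py;  python3 -c "
from h import *
grab('side','s7');i=cv2.imread('pics/s7.png')[170:350,260:500];cv2.imwrite('pics/c7.png',cv2.resize(i,None,fx=3,fy=3))"
```

```text
[ 0.39393921 -0.08044667  0.09254135] [ 0.4  -0.51 -2.22] [ 0.026  0.044 -0.006] 0.5865143549371069
a [] z []Traceback (most recent call last):
  File "m.py", line 14, in <module>
    print('slope deg',np.degrees(np.arctan(np.polyfit(A,Z,1)[0])).round(1))
                                           ~~~~~~~~~~^^^^^^^
    raise TypeError("expected non-empty vector for x")
TypeError: expected non-empty vector for x
```

View pics/c7.png

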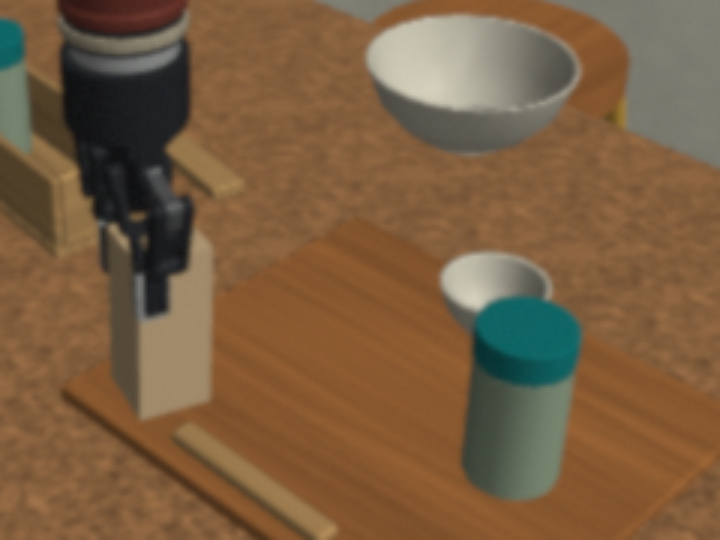

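It stands nearly upright with force −2 N (mostly resting). Checking its verticality from the near (−d) face.

```bash
cat > m2.py <<'E'
from h import *
s=manip.state()
P=cloud(grab('side'))
d=np.array([.955,-.297]);n=np.array([.297,.955]);g=s['tool_pos'][:2]
Q=P[235:312,294:335].reshape(-1,3);q=Q[:,:2]-g;a=q@d;b=q@n;z=Q[:,2]
for lo in range(20,140,10):
    k=(z>lo/1000)&(z<lo/1000+.01)&(abs(b)<.024)&(a<0)&(a>-.06)
    k2=(z>lo/1000)&(z<lo/1000+.01)&(b<-.015)&(b>-.035)&(a>-.02)&(a<.06)
    if k.sum()>3: print(lo,k.sum(),'a',np.median(a[k]*1000).round(1), 'far a',(np.percentile(a[k2],98)*1000).round(1) if k2.sum()>3 else '')
E
python3 m2.py
```

```text
20 32 a -8.4 far a 41.2
30 40 a -8.1 far a 40.6
40 37 a -7.8 far a 42.2
50 41 a -7.6 far a 41.5
60 35 a -7.4 far a 41.9
70 40 a -7.1 far a 41.8
80 38 a -6.7 far a 41.3
90 37 a -6.5 far a 42.1
100 42 a -6.4 far a 42.5
110 48 a -6.0 far a 42.5
120 39 a -5.7 far a 43.1
130 39 a -4.3 far a 42.4
```

Leaning 1.5°; nudge 3 mm back, then release slowly and rise.

Request:
play_rows(
  plan=[
    [0,0,-2,0,-0.17],
    [0,0,-3,0,-0.17],
    [0,0,-3,0,-0.19],
    [0,0,-3,0,-0.25],
    [0,0,-3,0,-0.4],
    [0,0,-3,0,-1],
    [0,0,-3,0,-1],
    [0,0,-3,0,-1],
  ],
)

```text
time: 14.95
tool_pos: [0.3919, -0.0798, 0.0934]
tool_rot: [0.699, 0.107, 0.699, -0.107]
contact_force: [-1.2, -0.7, 0.5]
gripper_width: 0.996
```

```bash
python3 m2.py; python3 -c "
from h import *
go([420,-80,100],72.7)"
```

```text
20 34 a -9.6 far a 39.2
30 35 a -9.5 far a 39.8
40 36 a -9.5 far a 39.7
50 40 a -9.7 far a 39.7
60 35 a -9.4 far a 40.7
70 38 a -9.4 far a 40.5
80 35 a -9.6 far a 38.1
90 39 a -9.6 far a 38.6
100 36 a -9.6 far a 38.9
110 37 a -9.6 far a 39.0
120 45 a -9.4 far a 39.5
130 62 a -5.6 far a 38.7
t 15.0 tcp [391.9 -79.8  93.4] x-axis [ 0. -0. -1.] jaw 72.7 F [0.7 0.5 0. ] w 1.0 j6 -1.66
  shift [-6.6  8.2 26.9] turn -0.001
```

Upright within 0.1° and free. Centre the fingers (15 mm along tool +z, slightly lower), then grip firmly and lift.

Request:
play_rows(
  plan=[
    [0,0,0,0,-1],
    [0,0,0,0,-1],
    [3,0,8,0,-1],
    [5,0,15,0,-1],
    [5,0,15,0,-1],
    [5,0,15,0,1],
    [5,0,15,0,1],
    [5,0,15,0,1],
  ],
)

```text
time: 16.0
tool_pos: [0.4063, -0.0843, 0.0886]
tool_rot: [0.699, 0.107, 0.699, -0.107]
contact_force: [0.3, 0.4, 1.2]
gripper_width: 0.582
```

Request:
play_rows(
  plan=[
    [0,0,0,0,1],
    [0,0,0,0,1],
    [-20,0,0,0,1],
    [-60,0,0,0,1],
    [-110,0,0,0,1],
    [-150,0,0,0,1],
    [-150,0,0,0,1],
  ],
)

```text
time: 16.88
tool_pos: [0.4075, -0.0848, 0.2413]
tool_rot: [0.701, 0.106, 0.697, -0.107]
contact_force: [-0.8, -0.2, -3.9]
gripper_width: 0.572
```

```bash
python3 -c "
from h import *
# crate: c=(516.7,193.9), y axis
a=np.radians(84.3);y=np.array([np.cos(a),np.sin(a)]);c=np.array([516.7,193.9])
for L in(-1,-2,-60,-61):print(L,(c+L*y).round(1))
p=c-2*y
go([p[0],p[1],235],-5.7)"
```

```text
-1 [516.6 192.9]
-2 [516.5 191.9]
-60 [510.7 134.2]
-61 [510.6 133.2]
t 16.88 tcp [407.5 -84.8 241.3] x-axis [ 0.005 -0.002 -1.   ] jaw 72.7 F [-0.8 -0.2 -3.9] w 0.572 j6 -1.65
  shift [  6.2 296.6  21.5] turn 1.368
```

Request:
play_rows(
  plan=[
    [5,37,2,0.17,1],
    [5,75,5,0.34,1],
    [5,112,8,0.51,1],
    [5,150,11,0.68,1],
    [5,187,14,0.86,1],
    [5,224,17,1.03,1],
    [5,262,20,1.2,1],
    [5,298,22,1.368,1],
  ],
)

```text
time: 17.88
tool_pos: [0.5146, 0.1945, 0.2292]
tool_rot: [-0.472, -0.524, -0.474, 0.528]
contact_force: [0.3, 0.2, -3.1]
gripper_width: 0.58
```

Request:
play_rows(
  plan=[
    [0,0,0,0,1],
    [0,0,0,0,1],
  ],
)

```text
time: 18.12
tool_pos: [0.5147, 0.1931, 0.2305]
tool_rot: [-0.474, -0.523, -0.475, 0.526]
contact_force: [-0.3, 0.1, -3.8]
gripper_width: 0.578
```

```bash
python3 -c "
from h import *
go([516.7,193.4,160],-5.7)
grab('side','s8');i=cv2.imread('pics/s8.png')[90:290,180:440];cv2.imwrite('pics/c8.png',cv2.resize(i,None,fx=2.5,fy=2.5))"
```

```text
t 18.12 tcp [514.7 193.1 230.5] x-axis [-0.005 -0.002 -1.   ] jaw -5.7 F [-0.3  0.1 -3.8] w 0.578 j6 0.32
  shift [70.5  2.3 -0.7] turn 0.001
```

View pics/c8.png

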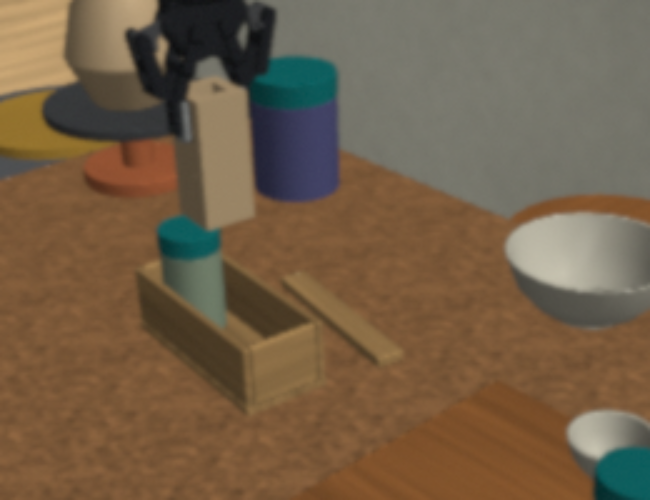

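The prop hangs upright above the crate just by the packed jar. I'll check its position in the crate's frame with the side depth.

```bash
cat > m3.py <<'E'
from h import *
P=cloud(grab('side')).reshape(-1,3)*1000
a=np.radians(84.3);Y=np.array([np.cos(a),np.sin(a)]);X=np.array([Y[1],-Y[0]]);c=np.array([516.7,193.9])
q=P[:,:2]-c; x=q@X; y=q@Y; z=P[:,2]
def st(n,v,m): print(n,np.percentile(v[m],[10,50,90]).round(1) if m.sum()>4 else None,m.sum())
s=manip.state();zt=s['tool_pos'][2]*1000;p=s['tool_pos'][:2]*1000-c;print('tcp local',p@X,p@Y,zt)
zr=(z>zt-65)&(z<zt-25)
st('prop -y face',y,zr&(abs(x)<20)&(y<0)&(y>-50))
st('prop -x face',x,zr&(abs(y)<20)&(x<0)&(x>-50))
for lo in(0,20,40):
    k=(z>zt-70+lo)&(z<zt-50+lo); st(f'  -y face z+{lo}',y,k&(abs(x)<20)&(y<0)&(y>-50)); st(f'  -x face z+{lo}',x,k&(abs(y)<20)&(x<0)&(x>-50))
st('crate -y outer(-103)',y,(z>15)&(z<60)&(abs(x)<35)&(y<-95)&(y>-115))
st('crate -x outer(-44)',x,(z>15)&(z<60)&(abs(y)<90)&(x<-36)&(x>-60))
st('bench',z,(z<20)&(y<-120)&(y>-140)&(abs(x)<100))
k=(z>75)&(z<122)&(y>20)&(y<100)&(abs(x)<40); st('pj -y side',y,k&(abs(x)<4)); st('pj -x side',x,k&(abs(y-59)<6)&(z<112))
E
python3 m3.py
```

```text
tcp local -1.3775770721814649 -1.327013450615968 231.82152791380815
prop -y face [-29.3 -27.1 -24.8] 250
prop -x face [-26.9 -25.6 -24.3] 139
  -y face z+0 [-29.5 -27.2 -25.2] 126
  -x face z+0 [-26.8 -25.6 -24.5] 70
  -y face z+20 [-29.4 -27.1 -25. ] 127
  -x face z+20 [-27.  -25.7 -24.5] 66
  -y face z+40 [-29.3 -27.2 -25.1] 135
  -x face z+40 [-26.6 -25.7 -24.4] 68
crate -y outer(-103) [-105.8 -103.6 -101.6] 432
crate -x outer(-44) [-44.4 -43.3 -42.1] 558
bench [-2.9 -1.4  0.3] 429
pj -y side [26.8 30.4 74.8] 74
pj -x side [-32.2 -30.6 -29.7] 26
```

Prop faces line up with the crate (centre ≈ x −0.6, y −1.5). Descend, with the last millimetres separate.

Request:
play_rows(
  plan=[
    [30,1,-1,0,1],
    [65,1,-1,0,1],
    [95,1,-1,0,1],
    [115,1,-1,0,1],
    [130,1,-1,0,1],
    [139,1,-1,0,1],
    [139,1,-1,0,1],
  ],
)

```text
time: 19.1
tool_pos: [0.5171, 0.1944, 0.0942]
tool_rot: [-0.474, -0.524, -0.474, 0.524]
contact_force: [-0.2, 0.8, -3.7]
gripper_width: 0.581
```

Request:
play_rows(
  plan=[
    [2,0,0,0,1],
    [4,0,0,0,1],
    [4,0,0,0,1],
  ],
)

```text
time: 19.48
tool_pos: [0.5172, 0.1946, 0.0906]
tool_rot: [0.474, 0.524, 0.474, -0.524]
contact_force: [0.4, -0.3, -4.0]
gripper_width: 0.577
```

```bash
python3 m3.py | head -3; python3 -c "
from h import *
go([516.7,193.4,160],-5.7)"
```

```text
tcp local 0.46412159292389377 0.6661767588294291 90.59071165616545
prop -y face [-27.7 -25.5 -23.2] 178
prop -x face [-44.3 -43.  -23.4] 148
t 19.52 tcp [517.2 194.5  90.6] x-axis [ 0. -0. -1.] jaw -5.7 F [ 0.4 -0.4 -3.8] w 0.578 j6 0.33
  shift [-69.4  -0.4   1.2] turn -0.0
```

Request:
play_rows(
  plan=[
    [2,0,0,0,1],
    [4,0,0,0,1],
    [5,0,0,0,1],
    [5,0,0,0,1],
  ],
)

```text
time: 20.02
tool_pos: [0.517, 0.1945, 0.0852]
tool_rot: [-0.474, -0.524, -0.474, 0.524]
contact_force: [-0.3, 0.7, -4.1]
gripper_width: 0.58
```

Request:
play_rows(
  plan=[
    [1,0,0,0,1],
    [2,0,0,0,1],
    [2,0,0,0,1],
  ],
)

```text
time: 20.4
tool_pos: [0.5174, 0.1946, 0.0846]
tool_rot: [0.474, 0.524, 0.474, -0.524]
contact_force: [-4.3, -1.6, 5.8]
gripper_width: 0.579
```

Contact (force +5.8 N at the expected height). Release gently and rise.

Request:
play_rows(
  plan=[
    [-1,0,0,0,0],
    [-1,0,0,0,-0.2],
    [-1,0,0,0,-0.4],
    [-1,0,0,0,-1],
    [-1,0,0,0,-1],
    [-1,0,0,0,-1],
    [-40,0,0,0,-1],
    [-100,0,0,0,-1],
  ],
)

```text
time: 21.4
tool_pos: [0.5153, 0.194, 0.1817]
tool_rot: [-0.473, -0.523, -0.475, 0.526]
contact_force: [0.4, 0.4, -0.1]
gripper_width: 0.999
```

```bash
python3 -c "
from h import *
go([516,-290.5,200],-5.7)"
```

```text
t 21.4 tcp [515.3 194.  181.7] x-axis [-0.006 -0.001 -1.   ] jaw -5.7 F [ 0.4  0.4 -0.1] w 0.999 j6 0.33
  shift [-17.7  49.  482.1] turn -0.001
```

Request:
play_rows(
  plan=[
    [-20,49,482,0,-1],
    [-20,49,482,0,-1],
    [-20,49,482,0,-1],
    [-20,49,482,0,-1],
    [-20,49,482,0,-1],
    [-20,49,482,0,-1],
    [-20,49,482,0,-1],
    [-20,49,482,0,-1],
  ],
)

```text
time: 22.4
tool_pos: [0.5174, -0.2926, 0.2036]
tool_rot: [0.474, 0.525, 0.474, -0.525]
contact_force: [0.4, 0.2, 0.8]
gripper_width: 1.001
```

Request:
play_rows(
  plan=[
    [0,0,0,0,-1],
  ],
)

```text
time: 22.52
tool_pos: [0.5174, -0.293, 0.2035]
tool_rot: [-0.473, -0.525, -0.473, 0.525]
contact_force: [0.4, 0.0, 0.6]
gripper_width: 1.0
```

```bash
python3 -c "
from h import *
go([516,-290.5,79],-5.7)
P=cloud(grab('top'))
for n,b,lo,hi in [('pj',(165,205,225,265),.108,.1225),('prop',(190,205,260,265),.1225,.14),('jar',(415,210,475,265),.113,.14)]: print(n,rect(P,b,lo,hi))
P=cloud(grab('side','s9'));i=cv2.imread('pics/s9.png')[130:350,200:510];cv2.imwrite('pics/c9.png',cv2.resize(i,None,fx=2.5,fy=2.5))
"
```

```text
t 22.52 tcp [ 517.4 -293.   203.5] x-axis [ 0.    -0.001 -1.   ] jaw -6.0 F [0.4 0.  0.6] w 1.0 j6 -0.54
  shift [124.5  -1.6  -2.4] turn -0.005
pj ([520.6, 231.1], [59.6, 104.7], 0.1, 'z', np.float64(117.4), 728)
prop ([518.8, 204.0], [69.9, 50.1], 83.8, 'z', np.float64(127.7), 449)
jar ([524.9, -275.9], [26.1, 59.5], 55.6, 'z', np.float64(121.7), 288)
```

View pics/c9.png

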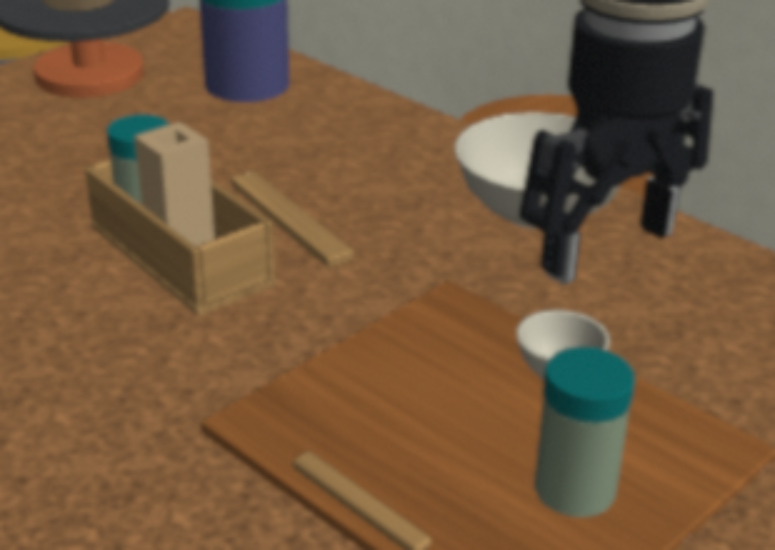

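Prop stands upright in the crate beside the packed jar (crop ~(175,185)); bystanders unmoved; the gripper is above the jar (crop (590,430)). Descend on the jar and grip.

Request:
play_rows(
  plan=[
    [50,-2,-2,0,-1],
    [90,-2,-2,0,-1],
    [117,-2,-2,0,-1],
    [117,-2,-2,0,-1],
    [117,-2,-2,0,1],
    [117,-2,-2,0,1],
    [117,-2,-2,0,1],
    [117,-2,-2,0,1],
  ],
)

```text
time: 23.62
tool_pos: [0.5173, -0.2886, 0.089]
tool_rot: [0.476, 0.525, 0.473, -0.524]
contact_force: [-1.1, 1.5, 6.3]
gripper_width: 0.708
```

Request:
play_rows(
  plan=[
    [0,0,0,0,1],
    [0,0,0,0,1],
    [-20,0,0,0,1],
    [-60,0,0,0,1],
    [-110,0,0,0,1],
    [-150,0,0,0,1],
    [-150,0,0,0,1],
  ],
)

```text
time: 24.5
tool_pos: [0.5177, -0.2891, 0.2416]
tool_rot: [0.477, 0.525, 0.471, -0.524]
contact_force: [0.1, -0.8, -3.0]
gripper_width: 0.71
```

```bash
python3 m3.py | grep -v z+; python3 -c "
from h import *
go([510.6,133,235],-5.7)
f=grab('top');P=cloud(f)
h=cv2.cvtColor(f['img'],cv2.COLOR_RGB2HSV);teal=(h[...,0]>80)&(h[...,0]<98)&(h[...,1]>120)
A=P.copy();A[~teal]=np.nan;print('pj',rect(A,(165,205,260,265),.108,.13))
A=P.copy();A[teal]=np.nan;print('prop',rect(A,(195,205,260,265),.12,.14))
"
```

```text
tcp local 47.60780801665863 -479.6832174614639 237.97679165887877
prop -y face None 0
prop -x face None 0
crate -y outer(-103) [-105.5 -103.4 -101.6] 439
crate -x outer(-44) [-44.5 -43.3 -42. ] 556
bench [-2.9 -1.3  0.3] 408
pj -y side [48.7 65.8 82.6] 28
pj -x side [-31.9 -30.4 -29.2] 27
t 24.55 tcp [ 516.4 -288.1  238. ] x-axis [ 0.003 -0.002 -1.   ] jaw -5.7 F [-1.1  0.5 -4.7] w 0.711 j6 -0.53
  shift [   2.2  -47.9 -418.5] turn -0.001
pj ([521.0, 252.9], [61.2, 58.4], 45.3, 'z', np.float64(117.6), 679)
prop ([517.9, 194.4], [51.2, 50.5], 84.3, 'z', np.float64(127.4), 459)
```

Prop at local y +0.6, aligned; jar target local y ≈ −60. Carry the jar over.

Request:
play_rows(
  plan=[
    [0,-6,-50,0,1],
    [0,-12,-105,0,1],
    [0,-18,-160,0,1],
    [0,-25,-215,0,1],
    [0,-31,-270,0,1],
    [0,-37,-325,0,1],
    [0,-43,-380,0,1],
    [0,-48,-421,0,1],
  ],
)

```text
time: 25.6
tool_pos: [0.5082, 0.1378, 0.2327]
tool_rot: [-0.473, -0.522, -0.476, 0.526]
contact_force: [1.0, 0.1, -3.9]
gripper_width: 0.708
```

Request:
play_rows(
  plan=[
    [0,0,0,0,1],
    [0,0,0,0,1],
    [0,0,0,0,1],
  ],
)

```text
time: 25.98
tool_pos: [0.5099, 0.1348, 0.2352]
tool_rot: [-0.474, -0.524, -0.474, 0.525]
contact_force: [-0.7, 0.0, -3.0]
gripper_width: 0.709
```

```bash
cat > m4.py <<'E'
exec(open('m3.py').read().split("zr=")[0])
# held jar: circle fit at body heights
from scipy.optimize import least_squares
for lo,hi in((-70,-45),(-45,-20),(-20,-2),(-60,-5)):
    m=(z>zt+lo)&(z<zt+hi)&(abs(x)<45)&(y<-20)&(y>-105)
    f=least_squares(lambda c:np.hypot(x[m]-c[0],y[m]-c[1])-31,[0,-60],loss='soft_l1')
    print(lo,hi,m.sum(),'centre local',f.x.round(1))
go([511,134.4,160],-5.7)
E
python3 m4.py
```

```text
tcp local -0.6891951338129704 -59.49471417494368 235.6405216142537
-70 -45 284 centre local [ -0.1 -63.2]
-45 -20 290 centre local [  0.1 -63.1]
-20 -2 219 centre local [  0.4 -63. ]
-60 -5 644 centre local [  0.2 -63.1]
t 26.02 tcp [510.1 134.8 235.6] x-axis [-0.001 -0.    -1.   ] jaw -5.8 F [ 0.2 -0.5 -3.2] w 0.708 j6 0.22
  shift [75.6  1.   0.2] turn -0.002
```

Jar upright, centre at local y ≈ −62.6; shift 3 mm toward the prop and descend.

Request:
play_rows(
  plan=[
    [30,0,-3,0,1],
    [65,0,-3,0,1],
    [75,0,-3,0,1],
    [75,0,-3,0,1],
  ],
)

```text
time: 26.52
tool_pos: [0.5104, 0.1383, 0.1611]
tool_rot: [-0.474, -0.524, -0.474, 0.525]
contact_force: [1.0, 0.3, -2.8]
gripper_width: 0.71
```

```bash
python3 m4.py
```

```text
tcp local 0.045600714826821744 -55.62050573644347 162.4265349716699
-70 -45 293 centre local [ -0.7 -59.1]
-45 -20 277 centre local [  0.1 -59.5]
-20 -2 200 centre local [  0.7 -59.8]
-60 -5 624 centre local [  0.1 -59.5]
t 26.57 tcp [511.2 138.5 162.4] x-axis [ 0.001  0.    -1.   ] jaw -5.8 F [ 0.4 -0.3 -2.7] w 0.708 j6 0.22
  shift [2.4 0.2 4.2] turn -0.001
```

Request:
play_rows(
  plan=[
    [15,0,0.5,0,1],
    [30,0,0.5,0,1],
    [45,0,0.5,0,1],
    [58,0,0.5,0,1],
    [67,0,0.5,0,1],
    [71,0,0.5,0,1],
    [71,0,0.5,0,1],
  ],
)

```text
time: 27.45
tool_pos: [0.5105, 0.1384, 0.0903]
tool_rot: [-0.474, -0.524, -0.474, 0.524]
contact_force: [-0.7, -0.8, -3.3]
gripper_width: 0.712
```

Request:
play_rows(
  plan=[
    [2,0,0,0,1],
    [4,0,0,0,1],
    [4,0,0,0,1],
  ],
)

```text
time: 27.82
tool_pos: [0.5105, 0.1384, 0.0864]
tool_rot: [-0.474, -0.524, -0.474, 0.524]
contact_force: [0.2, 0.1, -4.5]
gripper_width: 0.712
```

Request:
play_rows(
  plan=[
    [1,0,0,0,1],
    [2,0,0,0,1],
    [2,0,0,0,1],
  ],
)

```text
time: 28.2
tool_pos: [0.5107, 0.1385, 0.0851]
tool_rot: [0.474, 0.524, 0.474, -0.524]
contact_force: [-2.1, 0.1, 2.0]
gripper_width: 0.707
```

Request:
play_rows(
  plan=[
    [1,0,0,0,1],
    [1,0,0,0,1],
  ],
)

```text
time: 28.45
tool_pos: [0.5108, 0.1386, 0.0851]
tool_rot: [0.474, 0.524, 0.474, -0.524]
contact_force: [-4.7, 0.6, 7.9]
gripper_width: 0.707
```

On the floor. Release gently, rise, and back off.

Request:
play_rows(
  plan=[
    [-1,0,0,0,-0.2],
    [-1,0,0,0,-0.45],
    [-1,0,0,0,-0.6],
    [-1,0,0,0,-1],
    [-1,0,0,0,-1],
    [-1,0,0,0,-1],
    [-40,0,0,0,-1],
    [-90,0,0,0,-1],
  ],
)

```text
time: 29.45
tool_pos: [0.5093, 0.1382, 0.1727]
tool_rot: [-0.474, -0.523, -0.475, 0.525]
contact_force: [0.2, -0.1, 0.8]
gripper_width: 1.0
```

Request:
play_rows(
  plan=[
    [-40,0,50,0,-1],
    [-40,0,110,0,-1],
    [-40,0,170,0,-1],
    [-40,0,230,0,-1],
    [-40,0,280,0,-1],
    [-40,0,280,0,-1],
  ],
)

```text
time: 30.2
tool_pos: [0.4821, -0.143, 0.2135]
tool_rot: [-0.473, -0.525, -0.473, 0.526]
contact_force: [-0.3, -0.3, -0.1]
gripper_width: 1.001
```

Run:
```python
from h import *
go([0,0,0],0)
f=grab('top','t10');P=cloud(f)
h=cv2.cvtColor(f['img'],cv2.COLOR_RGB2HSV);teal=((h[...,0]>80)&(h[...,0]<98)&(h[...,1]>120)).astype(np.uint8)
n,l,st,_=cv2.connectedComponentsWithStats(teal[205:275,165:280])
for i in range(1,n):
    if st[i,4]>100:
        A=P[205:275,165:280].copy();A[l!=i]=np.nan;Q=A.reshape(-1,3);Q=Q[Q[:,2]>.09]
        k=Q[:,2]>.108; pl=np.linalg.lstsq(np.c_[Q[k][:,:2],np.ones(k.sum())],Q[k][:,2],rcond=None)[0]
        print('lid',rect(A,(0,0,115,70),.108,.13),'slope deg',np.degrees(np.hypot(*pl[:2])).round(1))
A=P.copy();A[teal>0]=np.nan;print('prop',rect(A,(195,205,270,265),.12,.14))
for n,b,lo,hi in [('bowl',(375,170,420,220),.03,.07),('rib',(360,288,430,310),.0175,.03),('batten',(185,170,290,207),.007,.03)]: print(n,rect(P,b,lo,hi))
grab('side','s10')
t=cv2.imread('pics/t10.png')[150:330,150:490];s=cv2.imread('pics/s10.png')[130:350,190:510]
t=cv2.resize(t,(640,339));s=cv2.resize(s,(380,261));o=np.zeros((600,640,3),np.uint8);o[:339]=t;o[339:,:380]=s;cv2.imwrite('pics/f10.png',o)
```

```text
t 30.2 tcp [ 482.1 -143.   213.5] x-axis [ 0. -0. -1.] jaw -6.0 F [-0.3 -0.3 -0.1] w 1.001 j6 -0.33
  shift [ 213.4 -494.4  -91.7] turn -0.105
lid ([520.5, 253.3], [60.0, 58.9], 88.7, 'z', np.float64(117.5), 677) slope deg 0.7
lid ([508.8, 134.5], [60.6, 58.7], 45.2, 'z', np.float64(117.7), 676) slope deg 0.7
prop ([514.7, 163.7], [111.4, 50.3], 84.6, 'z', np.float64(127.3), 460)
bowl ([638.1, -190.8], [36.1, 73.7], 11.0, 'z', np.float64(48.6), 203)
rib ([396.5, -207.1], [71.3, 25.4], 83.4, 'z', np.float64(22.0), 75)
batten ([641.1, 176.0], [215.4, 64.6], 81.7, 'z', np.float64(11.8), 1096)
```

View pics/f10.png

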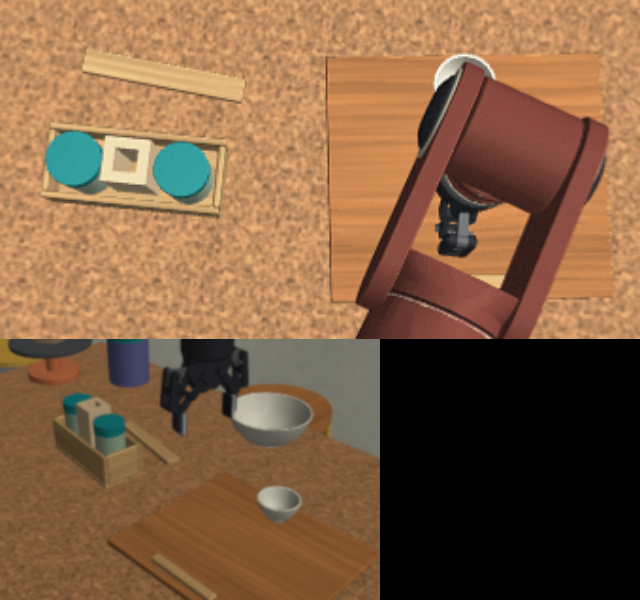

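All three items stand upright in one row in the crate, jars at (75,158) and (181,169) and the prop at (127,160) in the picture. The bowl, rib and batten look untouched, and the gripper is clear of everything. Handing in.

```bash
python3 -c "
from plant import manip
print(manip.job_done(), manip.state()['time'])"
```

```text
the job is handed in; nothing more can be done
the job is handed in; nothing more can be done
```

The crate is packed and the job is handed in at about 30 s of the 64 s allowed. The packed jar, the prop and the second jar stand upright in one row on the crate's floor.

- **Standing the prop:** I gripped it near one end and eased the grip until it turned between the pads with its other end on the board. It slid roughly 10–15 mm in the pads on the way up but was never dropped. It stood within about 0.1° of vertical when I let go. I then gripped it again at its centre and put it in the crate.
- **Jar:** I gripped it by the lid and lowered it into the remaining space, about 4 mm clear on each side. The force at touchdown was under 8 N.
- **Last checks:**
  - Both lids are level: 0.7° measured, which is about the noise, with their tops at about 117.5 mm.
  - The prop's top is at about 127 mm.
  - The packed jar moved less than 1 mm.
  - The gripper was open, clear of everything, and read zero force.
- **Checks that were poor:**
  - The final automatic outlines of the prop, bowl, rib and batten were unreliable. The arm hid parts of the bowl and rib, stray edge pixels spoiled the prop's, and the batten's varied with noise.
  - For the prop I relied on the picture and on an earlier clean measurement, taken before the jar went in. For the bowl, rib and batten I relied on the pictures, where they look unmoved.

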